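# Turn the forge blower's handwheel until its oil valve stem points up

### The arm

A 6-joint arm with a two-finger parallel gripper is mounted at the origin on the work surface. World frame = base frame: x ahead of the robot, y to its left, z up, the work surface at z = 0. Lengths are in m, angles in degrees, forces in N, time in s.
With the tool pointing down it reaches from about 0.3 to 0.75 m from the base axis. Payload 8.5 kg.
Tool frame: the origin (TCP) lies between the finger pads; the fingertips stand 17 mm ahead of it and the grasp point (between the pads) lies 2 mm behind it; z points along the fingers, y is the direction in which the jaws open and shut (so a half turn about z gives the same grasp; the last joint's range is limited). The gripper opens to 85 mm and grips with 20 to 120 N. Pads are 22 mm wide; open, the fingers measure 114 mm over their backs; the gripper's body (76 mm by 85 mm) begins 54 mm behind the grasp point. The pads swing forward as they close: fully open they stand 13 mm farther back than shut.
Start: joints at [-12.336, 21.807, 74.336, -0, 83.858, -12.336], TCP at [0.55, 0, 0.209] pointing down, gripper open.
Joint ranges: [-178.18, 178.18], [-50.72, 133.34], [12.68, 142.11], [-81.47, 261.47], [9.98, 163.14], [-165.26, 165.26]. Speed limits (degrees/s): [136.94, 136.94, 180, 180, 180, 180].

### API

Orientations are given as a 3x3 rotation matrix whose columns are the frame's x, y, z axes.
In Python, from rig import readout, eyes, env gives the robot as it stands.
- The arm moves only by the tool arm_command, never from a script. Its argument "rows" is text: rows parted by semicolons, each of 7 numbers parted by spaces: the closure, from 0 (fully open) to 1 (shut), then the shift along the tool's x, y, z in mm, then the turn, a rotation vector about the tool's x, y, z in degrees. In form: grip dx dy dz rx ry rz; .... A call has 1 to 5 rows; each row shifts and turns the commanded pose from where the row before left it, along the tool's axes as they then stand; what a row does not reach is not made up. A row lasts 1/12 s, in which the tool goes at most 41.7 mm and 7.16 degrees, less where a joint would pass 70% of its speed; a pose out of reach is approached as far as the arm can. A call with a gripper value outside its range is refused whole. The fingers move at their own pace and stop on an object; "squeeze" is the grip in N (left out, the last holds). Time passes only in rows, so rows that do not move let the fingers close. It gives the time, the measured TCP pose, the force and the opening at its end, in the units of the state.
- readout.observe(): the state, without advancing time (a new reading comes with each control period).
- eyes.get_image(name): name is "scene" or "side" or "wrist"; returns the picture (400x640x3 uint8, red, green, blue); there is no depth.
- eyes.camera_model(name): a dict with "mtx" (3x3 intrinsics, pixels), "k1" (the pictures are not rectified: a ray, as slopes to the right and down, at radius r is drawn at 1 + k1 r^2 times it, then the intrinsics apply), "view" (4x4, takes a point from world to camera coordinates). Camera axes: x right, y up, looking along -z (the intrinsics and any distortion apply to the point x, -y, -z); pixel columns grow to the right and rows downward; lengths in m; the calibration is good to about 2 mm. A picture is of the moment at which its call begins: read the wrist's pose just before it. camera_model takes no time and is no camera call; for the wrist camera it gives the pose at the moment of the call.
- env.close_job(): hands the job in, once; it reports no verdict.
The state is a dict: "time_s": time; "q": joint angles; "qvel": joint speeds; "joint_efforts": joint torques, N m; "position": TCP position; "tool_rot": TCP orientation; "ft_force": force on the tool from outside, world axes, zero at the start; "wrist_torque": the same for the moment, N m; "grip_width": finger opening in m.
Only numpy, scipy, OpenCV 4.12 (cv2) and the standard library are available. Lean on these libraries where they do the work, as an engineer would, in place of code of your own. Each camera call takes 0.05 s, during which the arm holds its last target. There are 200 camera calls.

### The job

Push the spokes of the forge blower's handwheel round with your fingertips, one spoke after another, until the short oil valve stem on the wheel points straight up, ready for oiling; then take the hand away and leave the wheel standing still. Only push: do not grip the wheel anywhere, do not touch the valve stem itself, and leave the oil can, the hammer and the billhook where they are.

Things in the scene. Friction and masses are not known exactly. Their poses are not given: they have to be found in the camera images.
- blower: green hand-driven forge blower bolted to the bench. Origin: centre of its foot on the bench; z up. Its level shaft runs along its x, 190 mm above the bench; the handwheel stands 60 mm out on its +x side (away from the robot). The machine behind the wheel spans x -125 to +35 mm (then only an 11 mm radius shaft), y +-100 mm (air outlet to y +130 at 60 mm height), height 220 mm.
- hub (a point): centre of the upright dark steel handwheel, 190 mm above the bench, turning with it; x along the shaft, square to the wheel. Hub 26 mm radius, 44 mm long; rim of 14 mm round bar at 75 mm radius; six straight round spokes 16 mm thick, every 60 degrees, pass through the rim and stick out freely to 150 mm radius, with round ends.
- wheel (a joint): wheel angle, rad: 0 or any whole turn = stem straight up; positive turns the stem from up towards the blower's -y side. Spokes are 30, 90, 150, 210, 270, 330 degrees from the stem. It turns either way, at least a full turn from any start, is balanced, has a stiff bearing (0.22 N m, some 2 N at a spoke's end) and stays where it is left.
- spokes_a (a point): the wheel's centre again, turning with it, its z axis along the spoke 30 degrees from the stem (and -z along the opposite one); x along the shaft like hub.
- spokes_b (a point): the same, z along the spoke 90 degrees from the stem (towards the side to which positive turns go).
- spokes_c (a point): the same, z along the spoke 150 degrees from the stem.
- stem: oil valve stem of the wheel: bright aluminium tube, 12 mm thick with a 22 mm cap, 24 mm long, midway between two spokes; it runs from the hub straight out across the rim and ends at 125 mm radius, shorter than the spokes. Origin at the wheel's centre (the hub point), z axis outwards along the stem. Not to be touched.
- oilcan: small aluminium oil can with a thin spout, 64 mm wide and 138 mm high, standing; bystander. Origin: centre of its underside.
- hammer: hammer of 260 mm length lying on the bench; bystander. Origin under it, handle to -x.
- billhook: billhook with a wooden handle and a hooked dark blade, 290 mm long, lying flat; bystander. Origin under the joint of handle and blade, blade to +x.

How it is judged:
By the outcome, as a careful person would: the job done as asked, in the order asked, and still so for the second after the job is handed in, with the robot touching nothing.
It also fails if it takes over 69 s, if anything falls off the work surface, if the arm or the gripper's body presses on something with over 40 N, if the wrist force passes 120 N, or if a joint passes its speed limit or range.

## Working session

There is one attempt and no reset: what is moved stays moved. The work goes in short steps, Python scripts to look and compute and a tool call to move; the robot and the scene stay as the last step left them, time stands still between calls to the robot, and variables do not carry over. Pictures are saved under pics/ and viewed, about 8 in all and at most 12, crops included, and the job is handed in when it is done.

Besides the shell and the picture viewer there is one more tool, called after "Call:" by a JSON object that holds its "name" and its "arguments". arm_command: Moves the arm, as the interface text tells. Its arguments: {"type":"object","properties":{"rows":{"type":"string"},"squeeze":{"type":"number"}},"required":["rows"]}

```bash
mkdir -p pics; ls
cat > h.py <<'E'
import numpy as np, cv2
from rig import readout, eyes, env
def snap(n,f):
    im=eyes.get_image(n); cv2.imwrite('pics/'+f,im[:,:,::-1]); return im
def ray(n,u,v,cm=None):
    c=cm or eyes.camera_model(n); K=np.array(c['mtx']); V=np.array(c['view'])
    d=np.linalg.solve(K,[u,v,1.]); d=d[:2]/d[2]; r=d.copy()
    for _ in range(20): r=d/(1+c['k1']*(r@r))
    R=V[:3,:3]; o=-R.T@V[:3,3]; w=R.T@np.array([r[0],-r[1],-1]); return o,w/np.linalg.norm(w)
def plane(n,u,v,p,nrm,cm=None):
    o,w=ray(n,u,v,cm); nrm=np.array(nrm,float); return o+w*(((np.array(p)-o)@nrm)/(w@nrm))
def proj(n,P,cm=None):
    c=cm or eyes.camera_model(n); V=np.array(c['view']); q=V[:3,:3]@np.array(P)+V[:3,3]
    r=np.array([q[0],-q[1]])/-q[2]; r=r*(1+c['k1']*(r@r)); return (np.array(c['mtx'])@[*r,1])[:2]
E
python3 - <<'E'
from h import *
for n in('scene','side'):
    snap(n,n+'0.png'); c=eyes.camera_model(n); V=np.array(c['view']); print(n,-V[:3,:3].T@V[:3,3],-V[2,:3])
print(readout.observe())
E
```

```text
pics
scene [ 1.33192469 -0.38602202  1.17925963] [-0.54492967  0.30632996 -0.78052137]
side [ 0.33756397 -0.81851893  0.84972724] [ 0.20536178  0.75878724 -0.61811687]
{'time_s': 0.1, 'q': array([-1.23358696e+01,  2.18388947e+01,  7.43764614e+01, -1.74136039e-03,
        8.38567145e+01, -1.23358816e+01]), 'qvel': array([-0.0128675 , -0.06095125, -0.0667502 ,  0.00667538, -0.13508434,
       -0.00980102]), 'joint_efforts': array([ 3.76895419e-03, -4.49219084e+01, -2.31655884e+01, -2.33104493e-04,
        3.63802450e-03,  7.57992581e-06]), 'position': array([5.49736645e-01, 4.57499828e-05, 2.08280235e-01]), 'tool_rot': array([[-3.33331961e-06,  9.99999237e-01, -1.23528312e-03],
       [ 9.99999971e-01,  3.62881855e-06,  2.39213392e-04],
       [ 2.39217692e-04, -1.23528229e-03, -9.99999208e-01]]), 'ft_force': array([-1.05064368,  1.06131327, -0.28589605]), 'wrist_torque': array([-0.03455659,  0.00518697, -0.0112897 ]), 'grip_width': 0.08524734566777172}
```

View pics/scene0.png

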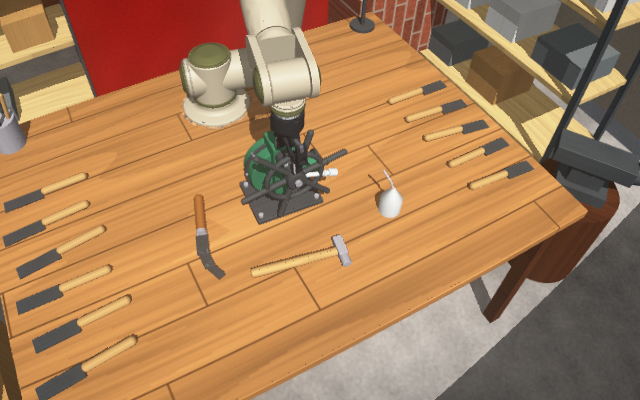

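View pics/side0.png

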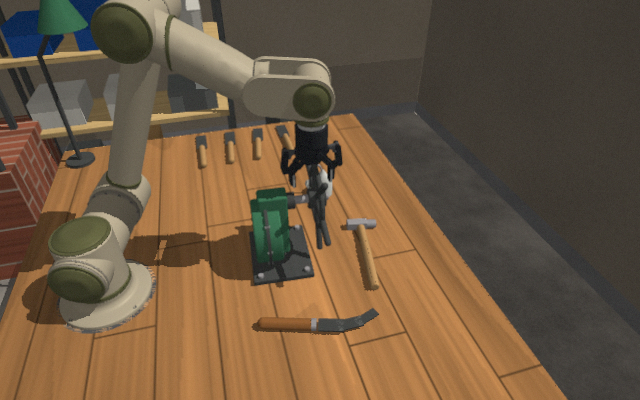

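Run:
```python
from h import *
a=cv2.imread('pics/scene0.png')[110:235,225:365]; b=cv2.imread('pics/side0.png')[120:290,235:395]
a=cv2.resize(a,None,fx=3,fy=3,interpolation=2); b=cv2.resize(b,None,fx=2.3,fy=2.3,interpolation=2)
H=max(a.shape[0],b.shape[0]); p=lambda i:cv2.copyMakeBorder(i,0,H-i.shape[0],0,0,0)
cv2.imwrite('pics/c.png',np.hstack([p(a),p(b)]))
# rough: hub at z=.19
print(plane('scene',300,183,[0,0,.19],[0,0,1]))
for uv in((254,281),(312,274),(301,229)): print(plane('side',*uv,[0,0,.01],[0,0,1]))
for uv in((262,220),(323,200),(242,190)): print(plane('scene',*uv,[0,0,.01],[0,0,1]))
print('can',plane('scene',390,214,[0,0,.0],[0,0,1]))
print(proj('scene',[.55,0,.209]),proj('side',[.55,0,.209]))
```

```text
[0.59361147 0.00683071 0.19      ]
[ 0.37176696 -0.07075412  0.01      ]
[ 0.52410476 -0.08753988  0.01      ]
[0.53822869 0.09346284 0.01      ]
[ 0.52834334 -0.07849799  0.01      ]
[0.54674144 0.1064721  0.01      ]
[ 0.40306059 -0.08340955  0.01      ]
can [0.67439702 0.25402022 0.        ]
[289.40067213 167.3700178 ] [312.29744821 193.46296109]
```

View pics/c.png

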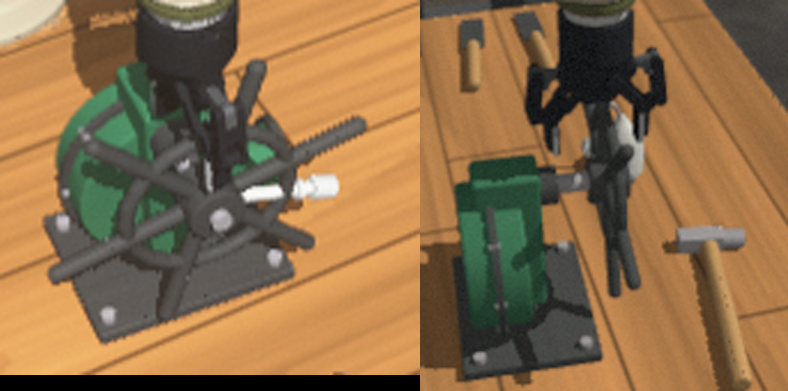

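Run:
```python
from h import *
T=[(345,151.7),(311,132.7),(253,157),(244,200.7),(280,214),(327.7,190),(337.7,171.7)]
S=[(318.9,247),(328.5,243),(323.7,187.4)]
for yaw in(-3,-6,):
  n=np.array([np.cos(np.radians(yaw)),np.sin(np.radians(yaw)),0]); t=np.array([-n[1],n[0],0])
  for x in(.56,.57,.58):
    c=np.array([x,0.01,.19]); P=np.array([plane('scene',*u,c,n) for u in T])
    m=P[:6].reshape(2,3,3).mean(0); C=P[:6].mean(0)
    yz=np.c_[(P-C)@t,P[:,2]-C[2]]
    print(yaw,x,'mid',C.round(3),'r',np.hypot(*yz.T).round(3),'ang from up to +y',np.degrees(np.arctan2(*yz.T)).round(1))
    # side check
    print('   side', [proj('side',q).round(0) for q in P[[2,3,4]]], S)
print(eyes.camera_model('wrist')['view'])
```

```text
-3 0.56 mid [0.56  0.009 0.183] r [0.146 0.14  0.156 0.142 0.144 0.148 0.135] ang from up to +y [  80.5   18.5  -41.8 -101.2 -162.   137.5  109.8]
   side [array([325., 186.]), array([328., 243.]), array([319., 249.])] [(318.9, 247), (328.5, 243), (323.7, 187.4)]
-3 0.57 mid [0.57  0.004 0.195] r [0.144 0.139 0.154 0.141 0.143 0.146 0.133] ang from up to +y [  80.5   18.5  -41.8 -101.2 -162.   137.5  109.8]
   side [array([330., 182.]), array([332., 240.]), array([323., 245.])] [(318.9, 247), (328.5, 243), (323.7, 187.4)]
-3 0.58 mid [ 0.579 -0.001  0.208] r [0.142 0.137 0.153 0.139 0.141 0.144 0.132] ang from up to +y [  80.5   18.5  -41.8 -101.2 -162.   137.5  109.8]
   side [array([335., 178.]), array([337., 236.]), array([327., 242.])] [(318.9, 247), (328.5, 243), (323.7, 187.4)]
-6 0.56 mid [0.56  0.008 0.183] r [0.144 0.143 0.151 0.142 0.147 0.141 0.13 ] ang from up to +y [  76.8   18.   -42.7 -105.1 -163.   136.2  106.8]
   side [array([322., 188.]), array([325., 246.]), array([318., 250.])] [(318.9, 247), (328.5, 243), (323.7, 187.4)]
-6 0.57 mid [0.569 0.003 0.195] r [0.142 0.141 0.149 0.14  0.145 0.14  0.128] ang from up to +y [  76.8   18.   -42.7 -105.1 -163.   136.2  106.8]
   side [array([327., 184.]), array([329., 242.]), array([322., 246.])] [(318.9, 247), (328.5, 243), (323.7, 187.4)]
-6 0.58 mid [ 0.579 -0.002  0.207] r [0.141 0.139 0.147 0.139 0.143 0.138 0.126] ang from up to +y [  76.8   18.   -42.7 -105.1 -163.   136.2  106.8]
   side [array([332., 180.]), array([333., 239.]), array([326., 243.])] [(318.9, 247), (328.5, 243), (323.7, 187.4)]
[[ 9.99998910e-01  4.41879628e-04 -1.40889675e-03 -5.49939903e-01]
 [-8.54891092e-04  9.51244707e-01 -3.08436017e-01  4.16824502e-02]
 [ 1.20391398e-03  3.08436885e-01  9.51244048e-01 -3.79183932e-01]
 [ 0.00000000e+00  0.00000000e+00  0.00000000e+00  1.00000000e+00]]
```

Call:
{"name": "arm_command", "arguments": {"rows": "0 0 0 -15 0 0 0; 0 0 0 -35 0 0 0; 0 0 0 -40 0 0 0; 0 0 0 -40 0 0 0; 0 0 0 -40 0 0 0"}}

```text
time_s: 0.52
position: [0.5494, 0.0001, 0.3805]
tool_rot: [[-0.0, 1.0, -0.001], [1.0, 0.0, 0.0], [0.0, -0.001, -1.0]]
ft_force: [0.7, -1.1, 0.8]
grip_width: 0.0855
```

Call:
{"name": "arm_command", "arguments": {"rows": "1 0 0 -15 0 0 0; 1 0 0 0 0 0 0; 1 0 0 0 0 0 0; 1 0 0 0 0 0 0; 1 0 0 0 0 0 0", "squeeze": 20}}

```text
time_s: 0.93
position: [0.5497, 0.0, 0.3921]
tool_rot: [[0.0, 1.0, -0.003], [1.0, -0.0, 0.001], [0.001, -0.003, -1.0]]
ft_force: [0.1, 0.1, 0.3]
grip_width: 0.0253
```

Run:
```python
from h import *
a=snap('scene','s1.png'); b=snap('side','d1.png'); w=snap('wrist','w1.png')
a=a[60:240,220:380]; a=cv2.resize(a,None,fx=2.2,fy=2.2,interpolation=2); w=cv2.resize(w,(440,275))
w=cv2.copyMakeBorder(w,0,a.shape[0]-275,0,0,0); cv2.imwrite('pics/c1.png',np.hstack([a,w])[:,:,::-1])
```

```text
(no output)
```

View pics/c1.png

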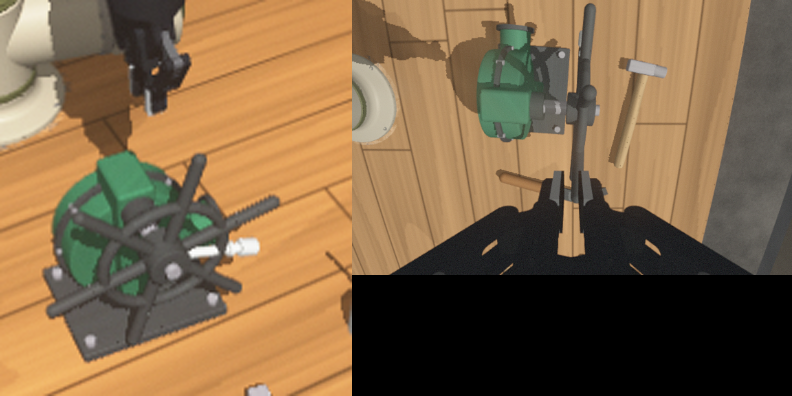

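Call:
{"name": "arm_command", "arguments": {"rows": "1 35 9 0 0 0 0; 1 35 9 0 0 0 0; 1 18 0 15 0 0 0; 1 0 0 35 0 0 0; 1 0 0 34 0 0 0"}}

```text
time_s: 1.5
position: [0.568, 0.0893, 0.3089]
tool_rot: [[-0.002, 1.0, 0.002], [1.0, 0.002, -0.0], [-0.0, 0.002, -1.0]]
ft_force: [1.4, -0.1, -0.5]
grip_width: 0.0005
```

Call:
{"name": "arm_command", "arguments": {"rows": "1 -10 0 0 0 0 0; 1 -10 0 0 0 0 0; 1 -10 0 0 0 0 0; 1 -10 0 0 0 0 0; 1 -10 0 0 0 0 0"}}

```text
time_s: 1.92
position: [0.5686, 0.0362, 0.3119]
tool_rot: [[0.001, 1.0, 0.004], [1.0, -0.001, -0.001], [-0.001, 0.004, -1.0]]
ft_force: [0.9, 0.1, 0.4]
grip_width: 0.0001
```

Call:
{"name": "arm_command", "arguments": {"rows": "1 -10 -2 0 0 0 0; 1 -10 -1 0 0 0 0; 1 -10 -1 0 0 0 0; 1 -10 -1 0 0 0 0; 1 -10 -1 0 0 0 0"}}

```text
time_s: 2.33
position: [0.5618, -0.0131, 0.3099]
tool_rot: [[0.0, 1.0, 0.0], [1.0, -0.0, -0.0], [-0.0, 0.0, -1.0]]
ft_force: [-0.4, -0.2, 0.3]
grip_width: -0.0
```

Run:
```python
from h import *
a=snap('scene','s2.png'); w=snap('side','d2.png'); print(readout.observe()['ft_force'])
a=a[60:240,220:380]; a=cv2.resize(a,None,fx=2.2,fy=2.2,interpolation=2); w=cv2.resize(w[100:280,240:400],None,fx=2.2,fy=2.2)
cv2.imwrite('pics/c2.png',np.hstack([a,w])[:,:,::-1])
```

```text
[0.38945055 0.47046923 0.04537687]
```

View pics/c2.png

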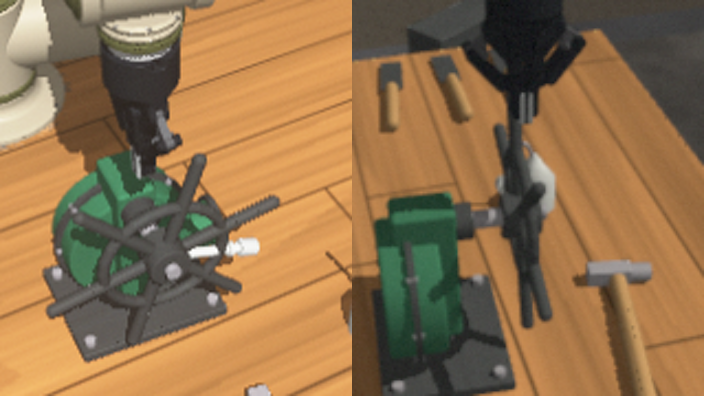

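Run:
```python
from h import *
def tri(a,b):
    o1,w1=ray('scene',*a);o2,w2=ray('side',*b)
    s=np.linalg.lstsq(np.c_[w1,-w2],o2-o1,rcond=None)[0]; p,q=o1+s[0]*w1,o2+s[1]*w2
    return ((p+q)/2).round(4),round(np.linalg.norm(p-q),4)
print('S2 tip',tri((310.5,131.4),(307.3,158)))
print('S3',tri((252.7,155.9),(240+(541-352)/2.2,100+187/2.2)))
print('S4',tri((242.7,201.4),(240+(543-352)/2.2,100+316/2.2)))
print('S5',tri((281.4,214.5),(240+(527-352)/2.2,100+325/2.2)))
print('ft',proj('side',[.562,-.013,.293]),proj('scene',[.562,-.013,.293]))
for u in ((239,289),(277,202),(259,247)): print(plane('scene',220+u[0]/2.2,60+u[1]/2.2,[.565,.006,.19],[1,-.08,0]))
```

```text
S2 tip (array([0.5465, 0.0575, 0.2905]), np.float64(0.0214))
S3 (array([ 0.5555, -0.0968,  0.3032]), np.float64(0.0023))
S4 (array([ 0.5511, -0.1329,  0.1547]), np.float64(0.0039))
S5 (array([ 0.5605, -0.0329,  0.0454]), np.float64(0.0009))
ft [318.25513228 167.78653636] [286.25720645 148.86164468]
[0.57305415 0.10667687 0.07740105]
[0.57645046 0.14913074 0.21643609]
[0.57493328 0.13016597 0.14588106]
```

Run:
```python
from h import *
a=cv2.imread('pics/s2.png')[90:165,250:340]; w=cv2.imread('pics/d2.png')[115:215,270:350]
a=a.copy();w=w.copy()
f=lambda i,k:cv2.resize(i,None,fx=k,fy=k,interpolation=cv2.INTER_CUBIC)
a=f(a,4.4);w=f(w,4.4)
H=440;a=cv2.copyMakeBorder(a,0,H-a.shape[0],0,0,0)
cv2.imwrite('pics/c3.png',np.hstack([a,w]))
for ang in(78.5,18.5,-42):
  t=np.radians(ang);P=[.565+.011*np.sin(t),.006+.15*np.sin(t),.19+.15*np.cos(t)];print(ang,proj('scene',P),proj('side',P))
```

```text
78.5 [347.15066466 150.20041312] [307.10400479 157.12528585]
18.5 [312.54430662 129.29517756] [313.53131347 139.54092156]
-42 [253.94110485 157.11605225] [326.17201818 184.46775469]
```

View pics/c3.png

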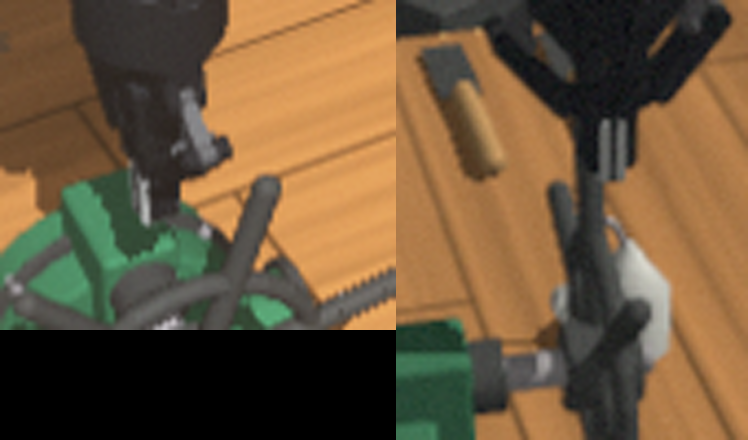

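Run:
```python
from h import *
o1,w1=ray('scene',284,140.5);o2,w2=ray('side',318.6,156)
s=np.linalg.lstsq(np.c_[w1,-w2],o2-o1,rcond=None)[0]; p,q=o1+s[0]*w1,o2+s[1]*w2;print(p,q)
o=readout.observe();print(o['position'],o['q'],o['time_s'])
for u in ((318.6,156),):print(plane('side',*u,[0,-.013,0],[0,1,0]))
c=eyes.camera_model('wrist')['view'];print(-c[:3,:3].T@c[:3,3])
```

```text
[ 0.56384116 -0.01903469  0.32539747] [ 0.5618196  -0.01660884  0.32825856]
[ 0.56188879 -0.01350788  0.30977798] [-1.34373026e+01  2.03428552e+01  6.01940736e+01 -1.36333769e-02
  9.94693283e+01 -1.33420954e+01] 2.4333
[ 0.56282882 -0.013       0.32591179]
[0.56256347 0.06407642 0.47424183]
```

Call:
{"name": "arm_command", "arguments": {"rows": "1 0 0 -40 0 0 0; 1 38 2 0 0 0 0; 1 38 2 0 0 0 0; 1 27 2 0 0 0 0; 1 0 0 35 0 0 0"}}

```text
time_s: 2.85
position: [0.5697, 0.0956, 0.3204]
tool_rot: [[-0.005, 1.0, 0.013], [1.0, 0.005, 0.001], [0.001, 0.013, -1.0]]
ft_force: [2.4, 0.8, 1.1]
grip_width: -0.0
```

Call:
{"name": "arm_command", "arguments": {"rows": "1 0 0 20 0 0 0; 1 0 0 10 0 0 0; 1 0 0 0 0 0 0; 1 -8 0 0 0 0 0; 1 -8 0 0 0 0 0"}}

```text
time_s: 3.27
position: [0.5684, 0.0746, 0.286]
tool_rot: [[-0.001, 1.0, 0.002], [1.0, 0.001, -0.0], [-0.0, 0.002, -1.0]]
ft_force: [0.4, -0.2, 0.6]
grip_width: -0.0001
```

Call:
{"name": "arm_command", "arguments": {"rows": "1 -8 0 0 0 0 0; 1 -8 0 0 0 0 0; 1 -8 0 0 0 0 0; 1 -4 0 0 0 0 0; 1 0 0 0 0 0 0"}}

```text
time_s: 3.68
position: [0.5681, 0.0457, 0.2849]
tool_rot: [[0.002, 1.0, 0.0], [1.0, -0.002, -0.0], [-0.0, 0.0, -1.0]]
ft_force: [-0.3, -0.4, -1.1]
grip_width: -0.0001
```

Run:
```python
from h import *
o=readout.observe(); print(o['ft_force'],o['position'])
a=snap('scene','s3.png')[60:240,220:380]; w=snap('side','d3.png')[100:280,240:400]
cv2.imwrite('pics/c4.png',cv2.resize(np.hstack([a,w]),None,fx=2.5,fy=2.5,interpolation=2)[:,:,::-1])
```

```text
[-0.34591322 -0.37772651 -1.10202007] [0.56806872 0.04570165 0.28494514]
```

View pics/c4.png

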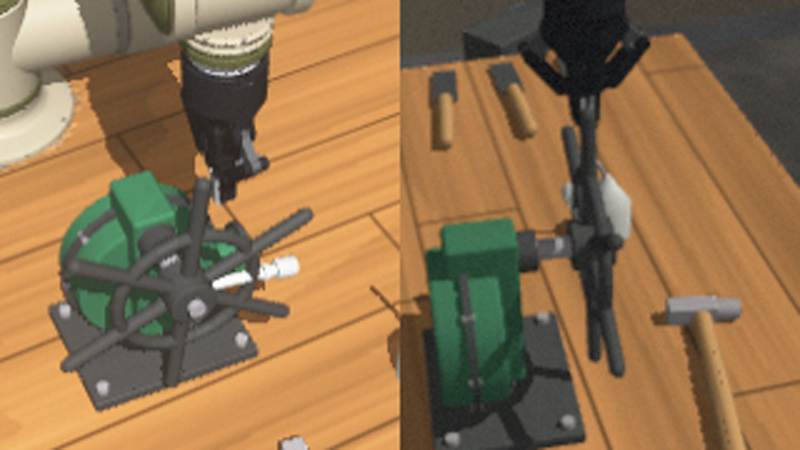

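Call:
{"name": "arm_command", "arguments": {"rows": "1 -11 -1 0 0 0 0; 1 -11 -1 0 0 0 0; 1 -11 -1 0 0 0 0; 1 -11 -1 0 0 0 0; 1 -11 -1 3 0 0 0"}}

```text
time_s: 4.2
position: [0.563, -0.0093, 0.2821]
tool_rot: [[0.0, 1.0, 0.001], [1.0, -0.0, -0.0], [-0.0, 0.001, -1.0]]
ft_force: [-0.8, 1.8, 2.9]
grip_width: -0.0
```

Call:
{"name": "arm_command", "arguments": {"rows": "1 -11 -1 5 0 0 0; 1 -11 0 4 0 0 0; 1 -11 -1 0 0 0 0; 1 -11 -1 0 0 0 0; 1 -7 0 0 0 0 0"}}

```text
time_s: 4.62
position: [0.5598, -0.0605, 0.2726]
tool_rot: [[0.001, 1.0, -0.0], [1.0, -0.001, 0.0], [0.0, -0.0, -1.0]]
ft_force: [-0.5, 2.2, -0.3]
grip_width: -0.0001
```

Call:
{"name": "arm_command", "arguments": {"rows": "1 0 0 0 0 0 0; 1 8 0 -10 0 0 0; 1 0 0 -35 0 0 0; 1 0 0 -40 0 0 0; 1 0 0 -5 0 0 0"}}

```text
time_s: 5.03
position: [0.5609, -0.0512, 0.3697]
tool_rot: [[-0.0, 1.0, 0.011], [1.0, 0.0, -0.004], [-0.004, 0.011, -1.0]]
ft_force: [0.3, 0.2, 0.8]
grip_width: -0.0002
```

Run:
```python
from h import *
a=snap('scene','s4.png')[60:240,220:380]; w=snap('side','d4.png')[100:280,240:400]
cv2.imwrite('pics/c5.png',cv2.resize(np.hstack([a,w]),None,fx=2.5,fy=2.5,interpolation=2)[:,:,::-1])
```

```text
(no output)
```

View pics/c5.png

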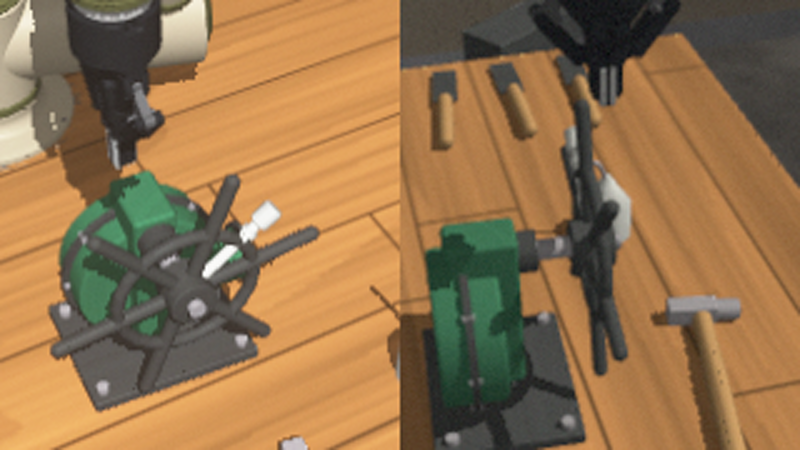

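```bash
cat >> h.py <<'E'
C0=np.array([.565,.006,.19]); N=np.array([np.cos(np.radians(4.5)),-np.sin(np.radians(4.5)),0]); TT=np.array([-N[1],N[0],0])
def angs(T,k=2.5,o=(220,60)):
    for u in T:
        P=plane('scene',o[0]+u[0]/k,o[1]+u[1]/k,C0,N)-C0; y,z=P@TT,P[2]; print(u,round(np.hypot(y,z),3),round(np.degrees(np.arctan2(y,z)),1))
E
python3 - <<'E'
from h import *
angs([(233,181),(316,233),(268,331),(147,387),(55,352),(84,241),(268,212)])
E
```

```text
(233, 181) 0.141 20.6
(316, 233) 0.147 82.1
(268, 331) 0.15 140.0
(147, 387) 0.148 -161.4
(55, 352) 0.146 -102.1
(84, 241) 0.152 -41.7
(268, 212) 0.116 50.0
```

Call:
{"name": "arm_command", "arguments": {"rows": "1 35 3 0 0 0 0; 1 35 3 0 0 0 0; 1 35 2 0 0 0 0; 1 28 1 0 0 0 0; 1 0 0 5 0 0 0"}}

```text
time_s: 5.55
position: [0.5686, 0.0864, 0.3568]
tool_rot: [[-0.005, 1.0, -0.001], [1.0, 0.005, 0.001], [0.001, -0.001, -1.0]]
ft_force: [-0.5, -1.0, 0.0]
grip_width: -0.0004
```

Call:
{"name": "arm_command", "arguments": {"rows": "1 0 0 30 0 0 0; 1 0 0 30 0 0 0; 1 0 0 21 0 0 0; 1 0 0 0 0 0 0; 1 0 0 0 0 0 0"}}

```text
time_s: 5.97
position: [0.5685, 0.0817, 0.2757]
tool_rot: [[0.0, 1.0, -0.003], [1.0, -0.0, -0.0], [-0.0, -0.003, -1.0]]
ft_force: [0.3, 0.3, 0.6]
grip_width: -0.0001
```

Call:
{"name": "arm_command", "arguments": {"rows": "1 -5 0 -9 0 0 0; 1 -8 0 0 0 0 0; 1 -8 0 0 0 0 0; 1 -8 -1 0 0 0 0; 1 -8 -1 0 0 0 0"}}

```text
time_s: 6.38
position: [0.567, 0.044, 0.2864]
tool_rot: [[0.0, 1.0, 0.001], [1.0, -0.0, -0.0], [-0.0, 0.001, -1.0]]
ft_force: [-0.2, 1.4, 1.3]
grip_width: 0.0003
```

Call:
{"name": "arm_command", "arguments": {"rows": "1 -8 -1 0 0 0 0; 1 -8 0 0 0 0 0; 1 -8 -1 0 0 0 0; 1 -8 0 0 0 0 0; 1 -8 -1 0 0 0 0"}}

```text
time_s: 6.8
position: [0.5638, 0.0042, 0.2854]
tool_rot: [[0.0, 1.0, -0.001], [1.0, -0.0, 0.0], [0.0, -0.001, -1.0]]
ft_force: [0.5, 2.2, -0.7]
grip_width: -0.0001
```

Call:
{"name": "arm_command", "arguments": {"rows": "1 -8 0 0 0 0 0; 1 -8 -1 0 0 0 0; 1 -8 0 0 0 0 0; 1 -6 0 0 0 0 0; 1 0 0 0 0 0 0"}}

```text
time_s: 7.22
position: [0.563, -0.0265, 0.2858]
tool_rot: [[0.001, 1.0, -0.0], [1.0, -0.001, -0.001], [-0.001, -0.0, -1.0]]
ft_force: [0.7, -0.2, 0.4]
grip_width: -0.0003
```

Run:
```python
from h import *
print(readout.observe()['position'],readout.observe()['ft_force'])
a=snap('scene','s5.png')[75:240,230:370]; w=snap('side','d5.png')[120:285,290:350]
cv2.imwrite('pics/c6.png',cv2.resize(np.hstack([a,w]),None,fx=3.5,fy=3.5,interpolation=2)[:,:,::-1])
```

```text
[ 0.56302493 -0.02645453  0.28576744] [ 0.65967274 -0.20841462  0.41620817]
```

View pics/c6.png

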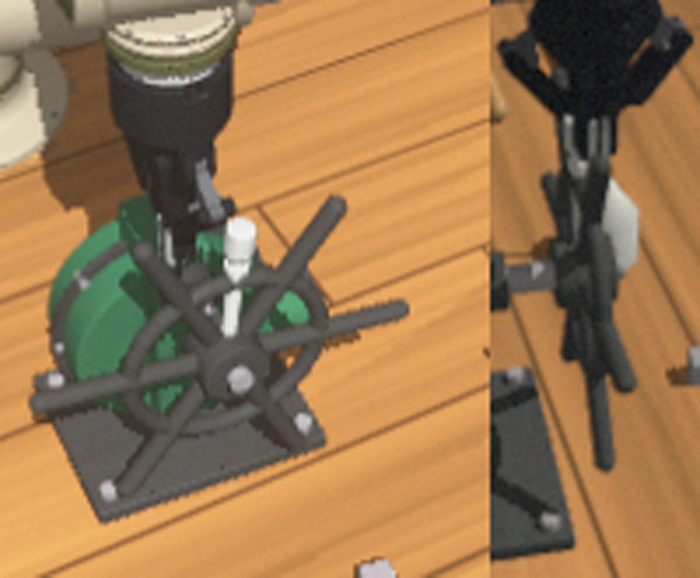

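Run:
```python
from h import *
angs([(338,205),(402,308),(308,440),(122,485),(40,403),(142,250),(241,226)],3.5,(230,75))
im=cv2.imread('pics/s5.png')
# stem axis by white mask
hsv=cv2.cvtColor(im,cv2.COLOR_BGR2HSV); m=((hsv[...,1]<60)&(hsv[...,2]>150)).astype(np.uint8); m[:130]=0;m[172:]=0;m[:,:285]=0;m[:,310:]=0
v,u=np.nonzero(m); print(len(u))
for r in range(v.min(),v.max()+1,3):
  x=u[v==r]
  if len(x): P=plane('scene',x.mean()+.5,r+.5,C0,N)-C0; print(r,x.mean(),round(P@TT,4),round(P[2],3),round(np.degrees(np.arctan2(P@TT,P[2])),1))
```

```text
(338, 205) 0.142 36.8
(402, 308) 0.145 96.4
(308, 440) 0.155 153.3
(122, 485) 0.143 -142.9
(40, 403) 0.141 -85.8
(142, 250) 0.141 -24.4
(241, 226) 0.123 5.9
188
137 298.0 0.0118 0.13 5.2
140 298.5 0.013 0.119 6.2
143 298.0 0.0117 0.11 6.1
146 298.0 0.0117 0.1 6.7
149 297.5 0.0104 0.09 6.6
152 297.5 0.0103 0.08 7.4
155 297.0 0.0089 0.07 7.3
158 297.0 0.0089 0.059 8.6
161 296.0 0.0062 0.049 7.1
164 295.5 0.0048 0.039 7.0
167 295.5 0.0047 0.028 9.5
170 295.0 0.0032 0.017 10.5
```

Call:
{"name": "arm_command", "arguments": {"rows": "1 -4 0 0 0 0 0; 1 -4 0 0 0 0 0; 1 -3 -1 0 0 0 0; 1 -1 0 0 0 0 0; 1 0 0 0 0 0 0"}}

```text
time_s: 7.73
position: [0.5619, -0.0373, 0.2858]
tool_rot: [[0.0, 1.0, -0.0], [1.0, -0.0, -0.0], [-0.0, -0.0, -1.0]]
ft_force: [0.3, -0.0, -0.0]
grip_width: 0.0001
```

```bash
cat >> h.py <<'E'
def stem(f):
    im=snap('scene',f); hsv=cv2.cvtColor(im,cv2.COLOR_RGB2HSV); m=((hsv[...,1]<60)&(hsv[...,2]>150)); m[:128]=0;m[175:]=0;m[:,:280]=0;m[:,310:]=0
    v,u=np.nonzero(m); Q=[]
    for a,b in zip(u,v):
        P=plane('scene',a,b,C0,N)-C0
        if P[2]>.035: Q.append((P@TT,P[2]))
    Q=np.array(Q); p=np.polyfit(Q[:,1],Q[:,0],1); print('stem axis deg',np.degrees(np.arctan(p[0])),'foot y',p[1],len(Q),'mean dir',np.degrees(np.arctan2(*Q.mean(0))))
    u=readout.observe(); print(u['position'],u['ft_force'],u['time_s'])
E
python3 - <<'E'
from h import *
stem('s6.png')
E
```

```text
stem axis deg 1.2057376764049625 foot y -0.0005843615933585978 175 mean dir 0.8482151771232433
[ 0.56193286 -0.0371908   0.28586355] [ 0.22487377  1.19146276 -0.2365022 ] 7.7833
```

Run:
```python
from h import *
a=cv2.imread('pics/s6.png')[75:240,230:370].copy()
a=cv2.resize(a,None,fx=3.6,fy=3.6,interpolation=2)
cv2.imwrite('pics/c7.png',a)
for t in(0,60,90,120,180,240,270,300,30,-30):
  t=np.radians(t);print(round(np.degrees(t)),(proj('scene',C0+.15*(np.sin(t)*TT+[0,0,np.cos(t)]))-[230,75])*3.6)
```

```text
0 [229.59673809 207.67584772]
60 [404.1388753  233.37535543]
90 [422.6226035  299.10972617]
120 [391.83143816 375.12377315]
180 [233.59103731 490.86238876]
240 [ 65.73474384 485.68302561]
270 [ 29.35159687 428.42301599]
300 [ 47.71380826 346.49955625]
30 [334.69402312 197.8063809 ]
-30 [121.66051985 263.44449179]
```

View pics/c7.png

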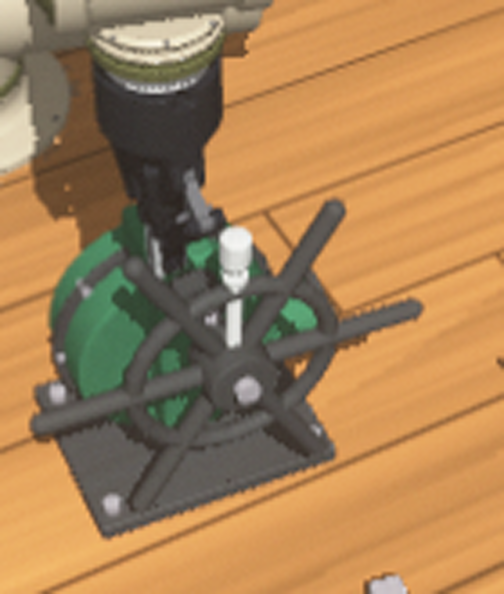

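Run:
```python
from h import *
angs([(337,206),(417,310),(318,450),(141,503),(37,427),(133,264),(235,230)],3.6,(230,75))
stem('s7.png')
```

```text
(337, 206) 0.144 32.3
(417, 310) 0.147 93.9
(318, 450) 0.153 152.5
(141, 503) 0.146 -149.2
(37, 427) 0.145 -90.5
(133, 264) 0.143 -28.1
(235, 230) 0.129 1.6
stem axis deg 2.033249006663982 foot y -0.0017910212745029877 174 mean dir 0.9325171190231855
[ 0.56195971 -0.03716071  0.28585677] [ 0.15540844  1.84078359 -0.23298462] 7.8333
```

Call:
{"name": "arm_command", "arguments": {"rows": "1 -1 0 0 0 0 0; 1 -1 0 0 0 0 0; 1 -0.5 0 0 0 0 0; 1 0 0 0 0 0 0; 1 0 0 0 0 0 0"}}

```text
time_s: 8.25
position: [0.562, -0.0395, 0.2858]
tool_rot: [[0.0, 1.0, -0.0], [1.0, -0.0, 0.0], [0.0, -0.0, -1.0]]
ft_force: [0.3, 2.1, -0.4]
grip_width: 0.0002
```

Run:
```python
from h import *
stem('s8.png')
```

```text
stem axis deg 0.4385452868469118 foot y -0.0003540086317315885 170 mean dir 0.21950509162422102
[ 0.5619762  -0.03950707  0.285827  ] [-0.23561739  1.78089091  0.07391688] 8.3
```

Call:
{"name": "arm_command", "arguments": {"rows": "1 -0.5 0 0 0 0 0; 1 -0.5 0 0 0 0 0; 1 0 0 0 0 0 0; 1 3 0 0 0 0 0; 1 0 0 0 0 0 0"}}

```text
time_s: 8.72
position: [0.562, -0.0374, 0.2859]
tool_rot: [[0.0, 1.0, 0.0], [1.0, -0.0, -0.0], [-0.0, 0.0, -1.0]]
ft_force: [0.0, -0.0, 0.2]
grip_width: 0.0001
```

Call:
{"name": "arm_command", "arguments": {"rows": "1 0 0 -20 0 0 0; 1 0 0 -35 0 0 0; 1 0 0 -35 0 0 0; 1 0 0 -30 0 0 0; 1 0 0 0 0 0 0"}}

```text
time_s: 9.13
position: [0.5626, -0.0378, 0.4121]
tool_rot: [[0.0, 1.0, 0.011], [1.0, -0.0, -0.003], [-0.003, 0.011, -1.0]]
ft_force: [-0.1, -0.7, 0.5]
grip_width: 0.0001
```

Call:
{"name": "arm_command", "arguments": {"rows": "1 -35 0 0 0 0 0; 1 -35 0 0 0 0 0; 1 -30 0 0 0 0 0; 1 0 0 0 0 0 0; 1 0 0 0 0 0 0"}}

```text
time_s: 9.55
position: [0.5619, -0.1389, 0.4051]
tool_rot: [[0.003, 1.0, -0.001], [1.0, -0.003, 0.0], [0.0, -0.001, -1.0]]
ft_force: [-0.2, 1.0, 0.1]
grip_width: 0.0
```

Run:
```python
from h import *
stem('s9.png'); stem('s10.png')
a=cv2.imread('pics/s10.png')[75:240,230:370].copy()
cv2.imwrite('pics/c8.png',cv2.resize(a,None,fx=3.6,fy=3.6,interpolation=2))
```

```text
stem axis deg 1.3067179692510145 foot y -0.002499095135798766 178 mean dir -0.2569778496057652
[ 0.56197168 -0.13772175  0.40554705] [-0.63522801  0.89029576 -0.05879098] 9.6
stem axis deg 1.4120208623638955 foot y -0.002609850178960979 177 mean dir -0.22349415649365548
[ 0.56197413 -0.13702534  0.40584271] [0.94074001 0.4370609  0.13785096] 9.65
```

View pics/c8.png

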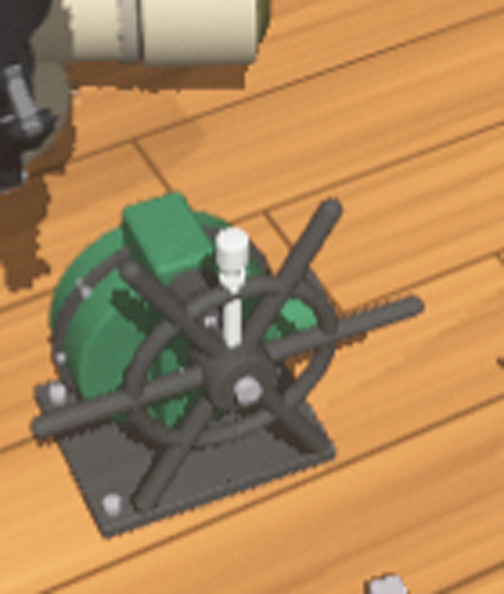

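Run:
```python
from h import *
angs([(333,206),(418,306),(320,450),(143,503),(37,428),(131,266),(232,230)],3.6,(230,75))
for d in(.022,.028):
  P=plane('scene',230+248/3.6,75+390/3.6,C0+d*N,N)-C0; print(d,P@TT,P[2])
```

```text
(333, 206) 0.143 31.1
(418, 306) 0.147 92.3
(320, 450) 0.154 152.1
(143, 503) 0.146 -149.9
(37, 428) 0.145 -90.9
(131, 266) 0.143 -28.9
(232, 230) 0.129 0.7
0.022 0.002838439538273099 -0.00818484797741953
0.028 0.0002510459057468047 -0.0004459032010991071
```

Run:
```python
from h import *
a=cv2.imread('pics/s4.png').astype(int);b=cv2.imread('pics/s10.png').astype(int)
a=cv2.imread('pics/s1.png').astype(int);d=abs(a-b).max(2)
print('can',d[170:220,372:408].mean(),'hammer',d[232:280,248:355].mean(),'hook',d[192:280,190:228].mean(), readout.observe()['qvel'].round(2))
env.close_job()
```

```text
can 1.7155555555555555 hammer 1.8224299065420562 hook 1.854066985645933 [ 0.97 -0.39 -0.08 -0.02  0.08 -0.  ]
the job is handed in; nothing more can be done
```

The stem now points straight up to within about 1°, and the job is handed in. I turned the wheel about 108° with the closed fingertips. I pushed one upright spoke across the top, then the next one behind it, and finished with small nudges. The hand then went clear, up and to the side.

- **First pass missed:** the first sweep went over the spoke end without touching it. In the pictures the fingertips sat about 33 mm higher than the description puts them, so I repeated the push lower.
- **Stem angle:** at the end the six spoke ends read about 1.0° short of upright, and the stem's end about 0.7° short. A straight-line fit to the stem's pixels gave 1.3–1.4°. It had given 0.4° just before the last nudge, so that reading is noisy by about 1°. I left the wheel as it was.
- **Touching nothing else:** I saw no sign of contact with the stem, and the planned gap to the finger was 10–15 mm or more. Wrist force readings stayed within a few newtons of zero.
- **Bystanders:** the oil can, hammer and billhook areas matched the picture taken before any pushing.
- **Wheel at rest:** the last two pictures, taken 0.05 s apart with the hand away, gave stem readings within 0.1° of each other. The job took about 10 s.

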